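Close the oil bottle after decanting

ROBOT

A 7-joint arm with a two-finger parallel gripper is mounted at the origin on the work surface. World frame = base frame: x ahead of the robot, y to its left, z up, the work surface at z = 0. Lengths are in m, angles in degrees, forces in N, time in s.
With the tool pointing down it reaches from about 0.425 to 0.875 m from the base axis. Payload 8.4 kg.
Tool frame: the origin (TCP) lies midway between the tips of the shut fingers; the grasp point (between the pads) lies 19 mm behind it; z points along the fingers, y is the line along which they close (so a half turn about z gives the same grasp; the last joint's range is limited). The gripper opens to 87 mm and grips with 3 to 60 N. Pads are 19 mm wide; open, the fingers measure 117 mm over their backs; the gripper's body (75 mm by 190 mm) begins 51 mm behind the grasp point.
Start: joints at [-79.366, 19.091, 2.286, 83.961, -0.768, 76.965, -3.352], TCP at [0.183, 0.624, 0.223] pointing down, gripper open.
Joint ranges: [-147.57, 147.57], [-21.85, 119.76], [-74.77, 79.35], [14.55, 137.4], [-85.83, 265.84], [4.83, 119.75], [-152.11, 152.11]. Speed limits (degrees/s): [127.2, 127.2, 159.86, 159.86, 180, 180, 180].

INTERFACE

Orientations are given as a 3x3 rotation matrix whose columns are the frame's x, y, z axes.
In Python, from bench import * gives the robot as it stands.
- The arm moves only by the shell command python3 -m creep 'ROWS'. ROWS is JSON, a list of rows, each an object with "travel": the shift along the tool's x, y, z normalised to -1 to 1, where 1 is 0.2 m, a list of three; "twist": the turn, a rotation vector about the tool's x, y, z normalised to -1 to 1, where 1 is 90 degrees, a list of three; "grip": the opening, from 0 (shut) to 1 (fully open). A call has 1 to 20 rows; each row is the pose to reach, as a shift and turn from the pose commanded when the call began, along the tool's axes at that moment; what a row does not reach only later rows make up. A row lasts 1/12 s, in which the tool goes at most 41.7 mm and 7.16 degrees, less where a joint would pass 70% of its speed; a pose out of reach is approached as far as the arm can. A call with a number of a shift or a turn outside -1 to 1 is refused whole. A call with a gripper value outside its range is refused whole. The fingers move at their own pace and stop on an object; the grip force is fixed at half the most. Time passes only in rows, so rows that repeat a pose let the fingers close. It gives the time, the measured TCP pose, the force, the opening and the grip force at its end, in the units of the state.
- sense(): the state, without advancing time (a new reading comes with each control period).
- camera(name): name is "scene" or "side" or "wrist"; returns (picture, depth): 420x560x3 uint8, red, green, blue; 420x560 float32, m along the optical axis (not along the pixel's ray), 0 where there is no reading.
- camera_model(name): a dict with "camera_matrix" (3x3 intrinsics, pixels), "rvec" (rotation vector, rad) and "tvec" (3), from world to camera coordinates, as OpenCV has them. Camera axes: x right, y down, z forward; pixel columns grow to the right and rows downward; lengths in m; the calibration is good to about 2 mm. A picture is of the moment at which its call begins: read the wrist's pose just before it. camera_model takes no time and is no camera call; for the wrist camera it gives the pose at the moment of the call.
- hand_in(): hands the job in; it is judged then, once.
The state is a dict: "time": time; "qpos": joint angles; "joint_vel": joint speeds; "joint_efforts": joint torques, N m; "eef_pos": TCP position; "ee_rot": TCP orientation; "force": force on the tool from outside, world axes, zero at the start; "torque": the same for the moment, N m; "width": finger opening in m; "gripper_force": force on a finger pad.
Only numpy, scipy, OpenCV 4.12 (cv2) and the standard library are available. Lean on these libraries where they do the work, as an engineer would, in place of code of your own. Each camera call takes 0.05 s, during which the arm holds its last target. There are 200 camera calls.

TASK

Take the funnel out of the leaning oil bottle and lower it, without dropping it, into the open glass jar so that it stands upright in the jar's mouth to drain; let go of it. Then take the larger stopper from the wooden block and push it fully home in the bottle's neck, its flange flat on the rim. Keep the jar standing where it is, and leave the small stopper and everything else on the bench where they are.

Things in the scene. Friction and masses are not known exactly. Their poses are not given: they have to be found in the camera images.
- rest: Fixed wooden rest, 160 x 100 mm board 14 mm thick with sloping slabs, in which the oil bottle leans 30 degrees from vertical towards local -x (roughly towards the robot). Origin on the table; z up.
- bottle: Amber glass oil bottle, fixed in the rest, 68 mm wide, 151 mm long from base to mouth: body 80 mm, then a shoulder narrowing to the neck at 105 mm, neck 46 mm long, 31 mm (below) to 35 mm (at the mouth) outside. Origin: centre of its base; its z axis runs up along the bottle and out of the mouth, 30 degrees from vertical.
- bottle_mouth (a point): Centre of the bottle's mouth, in the plane of the rim; z axis points out of the neck. The bore is round and tapered: 27 mm across at the mouth, 23 mm at 46 mm depth, where it ends.
- funnel: White plastic funnel, 40 g, starts in the bottle's neck, leaning with it. Origin: centre of the stem's lower tip; z up its axis. From the tip: stem 14 to 18 mm wide up to 34 mm, cone widening to 52 mm at 59 mm, then a straight collar 52 mm wide from 59 to 81 mm (top rim), to grip across. In the bottle its tip is 41 mm below the mouth; resting in the jar 52 mm below the jar's rim.
- jar: The only open glass jar, clear, loose, 300 g, 92 mm tall, body 72 mm wide up to 66 mm, shoulder, mouth 49 mm outside. Origin: centre of its underside.
- jar_mouth (a point): Centre of the jar's mouth at rim height (92 mm above its underside); the opening is 42 mm across; wall 3.5 mm; inner floor 6 mm up.
- block: Fixed wooden block 75 x 125 x 45 mm holding two stoppers upright in holes at local y = -30 mm (the larger stopper) and +33 mm (the small one). It may stand at any yaw. Origin: centre of its underside.
- stopper: Larger stopper, fits the bottle, 50 g: tapered cork shank 17 mm wide at the foot, 24 mm at the top, 30 mm long; dark wood flange 36 mm wide from 30 to 36 mm up; dark wood knob 20 mm wide from 36 to 72 mm up (top), to grip. Origin: centre of the shank's foot; z up to the knob. Starts upright with the flange on the block's top.
- stopper_seat (a point): Point on the stopper's axis in the plane of the flange's underside, 30 mm above its foot: it meets bottle_mouth when the stopper is home.
- small_stopper: A smaller stopper of the same kind, for another bottle: flange 24 mm wide, knob 14 mm wide, 57 mm long. Origin: foot of its shank. Stays in the block.
- lidded_jar: Bystander: amber glass jar with white lid, 64 mm wide, 75 mm tall. Origin: centre of its underside.
- tall_jar: Bystander: clear glass jar with paper label and white lid, 60 mm wide, 90 mm tall. Origin: centre of its underside.
- carving: Bystander: small turned wooden figure standing up, 48 mm wide, 52 mm tall. Origin: centre of its underside.
- chisel: Bystander: chisel lying flat, 195 mm long (local x from -100 to +93 mm, handle to -x), 23 mm high. Origin: at table height within its underside.
- mallet: Bystander: dark wooden mallet lying flat; head 54 mm thick along local x (0 to 85 mm), handle 22 mm thick along local +y to 150 mm. Origin: at table height within its underside.
- brush: Bystander: brush lying flat along its local x, about 200 mm long. Origin: at table height within its underside.
- pot: Bystander: small white open plastic pot, 60 mm wide, 40 mm tall. Origin: centre of its underside.
Mind the look-alikes: they are no part of the job. Leave any yellow look-alike of the jar alone.

How it is judged:
By the outcome, as a careful person would: the job done as asked, in the order asked, and still so for the second after the job is handed in, with the robot touching nothing.
It also fails if it takes over 61 s, if anything falls off the work surface, if the arm or the gripper's body presses on something with over 40 N, if the wrist force passes 120 N, or if a joint passes its speed limit or range.

## Working session

There is one attempt and no reset: what is moved stays moved. The work goes in short steps, Python scripts to look and compute and a shell command to move; the robot and the scene stay as the last step left them, time stands still between calls to the robot, and variables do not carry over. Pictures are saved under pics/ and viewed, at most 13 in all, crops included, and the job is handed in when it is done.

```bash
mkdir -p pics; ls; cat > h.py <<'E'
from bench import *
import numpy as np, cv2
def snap(n,f):
    m=camera_model(n); p,d=camera(n); cv2.imwrite(f'pics/{f}.png',p[:,:,::-1]); np.savez(f'pics/{f}.npz',p=p,d=d,K=m['camera_matrix'],r=m['rvec'],t=m['tvec']); return p,d,m
def load(f):
    z=np.load(f'pics/{f}.npz'); return z['p'],z['d'],dict(camera_matrix=z['K'],rvec=z['r'],tvec=z['t'])
def cloud(d,m):
    K=np.array(m['camera_matrix']);R=cv2.Rodrigues(np.array(m['rvec'],float))[0];t=np.array(m['tvec']).ravel()
    v,u=np.mgrid[:d.shape[0],:d.shape[1]]
    c=np.stack([(u-K[0,2])/K[0,0]*d,(v-K[1,2])/K[1,1]*d,d],-1)
    return (c-t)@R   # R^T(c-t)
def ray(u,v,m,z):
    K=np.array(m['camera_matrix']);R=cv2.Rodrigues(np.array(m['rvec'],float))[0];t=np.array(m['tvec']).ravel()
    o=-R.T@t; w=R.T@np.array([(u-K[0,2])/K[0,0],(v-K[1,2])/K[1,1],1]); return o+w*(z-o[2])/w[2]
def proj(P,m):
    return cv2.projectPoints(np.array(P,float).reshape(-1,1,3),np.array(m['rvec'],float),np.array(m['tvec'],float),np.array(m['camera_matrix']),None)[0].reshape(-1,2)
E
python3 - <<'E'
from h import *
s=sense(); print(s)
for n in ('scene','side'):
    p,d,m=snap(n,n+'0'); print(n,m)
a=cv2.imread('pics/scene0.png');b=cv2.imread('pics/side0.png')
E
```

```text
pics
{'time': 0.0, 'qpos': array([-79.36625496,  19.132552  ,   2.28429482,  84.01115346,
        -0.76929779,  76.96505138,  -3.35032714]), 'joint_vel': array([ 0.09781846,  0.05882545, -0.02566104, -0.00816212,  0.07392762,
        0.04818166, -0.01710887]), 'joint_efforts': array([-1.57634797e-03, -6.56347203e+01,  1.33440178e+00, -4.03804457e+01,
       -5.96896629e-02,  4.51721821e-02,  1.55027610e-04]), 'eef_pos': array([0.18250785, 0.6233626 , 0.22164943]), 'ee_rot': array([[-9.59721716e-01,  2.80952104e-01, -3.77773727e-04],
       [ 2.80952346e-01,  9.59720406e-01, -1.58790181e-03],
       [-8.35671998e-05, -1.63008026e-03, -9.99998668e-01]]), 'force': array([ 0.7100884 , -0.01438313,  0.36558153]), 'torque': array([-0.00426897,  0.04727323,  0.01744969]), 'gripper_force': 0.0, 'width': 0.08711450092043342}
scene {'camera_matrix': array([[494.18102044,   0.        , 274.51651751],
       [  0.        , 494.18102044, 203.51597965],
       [  0.        ,   0.        ,   1.        ]]), 'rvec': array([ 1.54951858,  2.06126992, -0.82552556]), 'tvec': array([ 0.1998063 , -0.34711109,  1.78707966])}
side {'camera_matrix': array([[507.0206415 ,   0.        , 286.73445635],
       [  0.        , 507.0206415 , 211.21705405],
       [  0.        ,   0.        ,   1.        ]]), 'rvec': array([ 0.56226052,  2.57085812, -1.31750684]), 'tvec': array([ 0.5461919 , -0.00990501,  1.53768629])}
```

View pics/scene0.png

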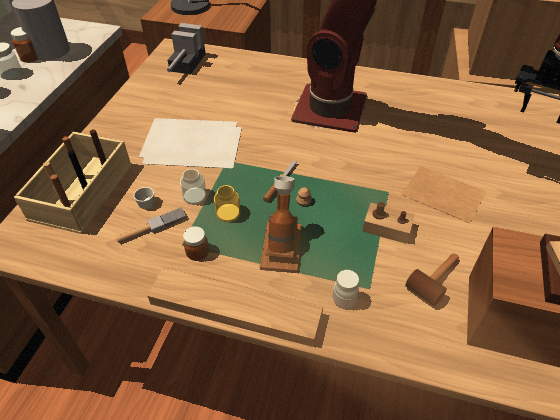

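View pics/side0.png

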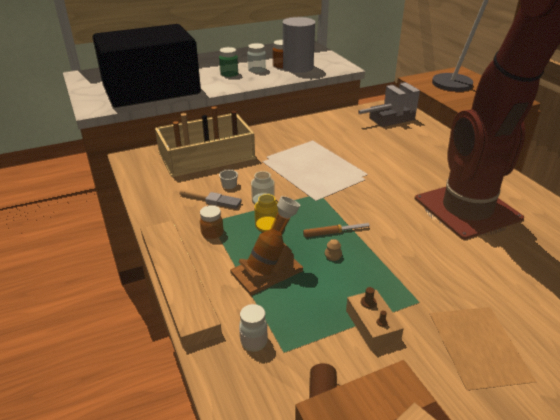

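The scene view shows: open jar candidates are the clear jar (193,187), the yellow look-alike (228,203), the pot (146,198) and the lidded tall jar (346,288). The clear open one at (193,187) fits. Stopper candidates are the knobs at (378,210) and (403,216). The one at (378,210) looks larger. In the side view the jar is at (263,190), the funnel at (288,208), and the larger knob at (369,297). I'll confirm with a crop and measure.

```bash
python3 - <<'E'
from h import *
p,d,m=load('scene0');q,e,n=load('side0')
c=lambda im,u,v,w=32,h=24:cv2.resize(im[v-h:v+h,u-w:u+w,::-1],(400,300),interpolation=cv2.INTER_CUBIC)
cv2.imwrite('pics/crops.png',np.vstack([np.hstack([c(p,200,190),c(p,390,215)]),np.hstack([c(q,275,205),c(q,375,312)])]))
C=cloud(d,m);D=cloud(e,n)
for nm,X,pts in (('scene',C,[(193,173),(193,187),(284,182),(284,177),(378,206),(403,213),(390,225),(281,262),(228,190)]),('side',D,[(263,178),(263,190),(290,205),(369,292),(382,315),(373,315)])):
    for u,v in pts: print(nm,u,v,X[v,u].round(3))
# triangulate jar top etc.
def P(m): return np.array(m['camera_matrix'])@np.hstack([cv2.Rodrigues(m['rvec'])[0],m['tvec'].reshape(3,1)])
def tri(a,b):
    X=cv2.triangulatePoints(P(m),P(n),np.array(a,float).reshape(2,1),np.array(b,float).reshape(2,1));return (X[:3]/X[3]).ravel().round(3)
print('jar mouth',tri((193,173),(263,178)),'funnel top',tri((284,180),(289,205)),'knob',tri((378,205),(369,291)),'knob2',tri((403,212.5),(382,313)))
# white funnel points, block-top points
for X,im in ((C,p),(D,q)):
    mn=im.min(-1); 
    mk=(X[...,2]>.12)&(X[...,2]<.25)&(X[...,0]>.3)&(X[...,0]<.8)&(abs(X[...,1])<.35)
    print('tall pts',mk.sum(),X[mk].mean(0).round(3),X[mk].min(0).round(3),X[mk].max(0).round(3))
    b=X[...,2]; mk=(abs(b-.045)<.006)&(X[...,1]>.05)&(X[...,1]<.4)&(X[...,0]>.3)&(X[...,0]<.6)
    r=cv2.minAreaRect(X[mk][:,:2].astype(np.float32)*1000); print('block top',mk.sum(),r)
E
```

```text
scene 193 173 [ 0.516 -0.307  0.066]
scene 193 187 [ 0.573 -0.283  0.069]
scene 284 182 [ 0.613 -0.     0.201]
scene 284 177 [ 0.576 -0.011  0.182]
scene 378 206 [0.517 0.238 0.083]
scene 403 213 [0.52  0.306 0.079]
scene 390 225 [0.541 0.28  0.044]
scene 281 262 [0.721 0.022 0.014]
scene 228 190 [ 0.551 -0.184  0.063]
side 263 178 [ 0.533 -0.323  0.061]
side 263 190 [ 0.558 -0.263  0.06 ]
side 290 205 [0.603 0.021 0.199]
side 369 292 [0.517 0.252 0.086]
side 382 315 [0.521 0.313 0.074]
side 373 315 [0.521 0.283 0.044]
jar mouth [ 0.542 -0.293  0.086] funnel top [ 0.592 -0.006  0.182] knob [0.506 0.238 0.073] knob2 [0.516 0.307 0.074]
tall pts 610 [ 0.621 -0.     0.165] [ 0.568 -0.03   0.12 ] [0.668 0.021 0.209]
block top 834 ((514.532958984375, 273.7037353515625), (124.80992126464844, 82.69438171386719), 85.52418518066406)
tall pts 646 [0.616 0.008 0.165] [ 0.571 -0.029  0.12 ] [0.662 0.028 0.207]
block top 1292 ((513.8739013671875, 275.93701171875), (128.6551055908203, 78.89153289794922), 85.53330993652344)
```

View pics/crops.png

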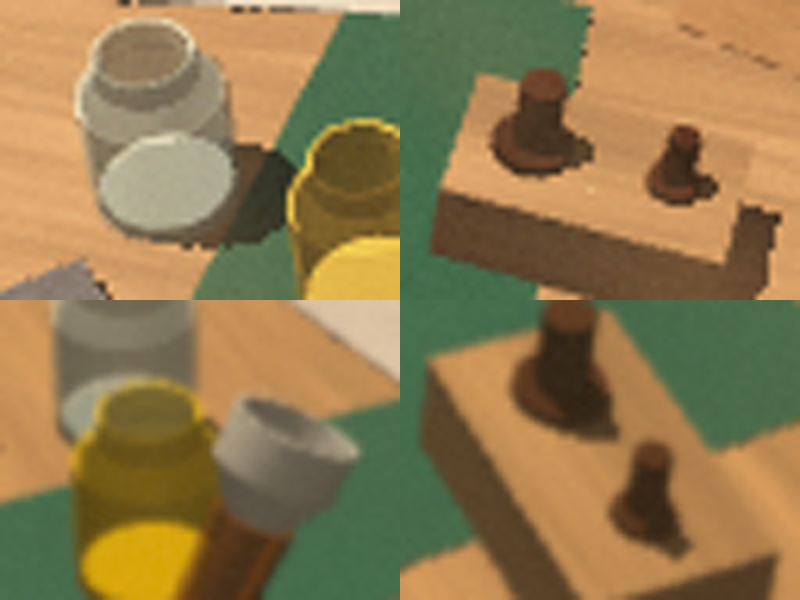

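The crops confirm both: the clear open jar (mouth at about scene (191,175)) is the target, with the yellow one beside it left alone. The larger stopper is the left one in the scene view, with the wide flange and thick knob at y≈0.24.

```bash
cat >> h.py <<'E'
def Rdown(psi,tilt=0):
    # tool z = down tilted by tilt deg towards heading psi (deg, world); y horizontal
    a,b=np.radians(psi),np.radians(tilt)
    z=np.array([np.sin(b)*np.cos(a),np.sin(b)*np.sin(a),-np.cos(b)]); y=np.array([-np.sin(a),np.cos(a),0]); return np.c_[np.cross(y,z),y,z]
from scipy.spatial.transform import Rotation as Ro
def plan(p,R):
    s=sense(); R0=s['ee_rot']; 
    t=R0.T@(np.array(p)-s['eef_pos'])/.2; w=Ro.from_matrix(R0.T@R).as_rotvec(degrees=True)/90
    print('at',s['eef_pos'].round(4),'travel',t.round(4),'twist',w.round(4),'rows>=',max(np.linalg.norm(t)*.2/.0417,np.linalg.norm(w)*90/7.16).round(1))
E
python3 - <<'E'
from h import *
s=sense();m=camera_model('wrist');R=cv2.Rodrigues(np.array(m['rvec']))[0];c=-R.T@np.array(m['tvec']).ravel()
print('cam in tool',s['ee_rot'].T@(c-s['eef_pos']),'\n',(R@s['ee_rot']).round(3),m['camera_matrix'][0])
for f in('scene0','side0'):
    p,d,m=load(f);X=cloud(d,m)
    mk=(X[...,2]>.009)&(X[...,2]<.019)&(X[...,0]>.55)&(X[...,0]<.85)&(abs(X[...,1]-.0)<.1)&(p[...,0].astype(int)>p[...,1]+30)
    print(f,mk.sum(),cv2.minAreaRect(X[mk][:,:2].astype(np.float32)*1000))
    # funnel: grey-white pts
    pi=p.astype(int); mk=(X[...,2]>.13)&(X[...,0]>.5)&(X[...,0]<.75)&(abs(X[...,1])<.1)
    g=mk&(pi.max(-1)-pi.min(-1)<45); Y=X[g]; print('funnel',g.sum(),Y.mean(0).round(3),Y.min(0).round(3),Y.max(0).round(3))
print('jar mouth',ray(191.2,175.1,load('scene0')[2],.092))
plan((.45,.27,.35),Rdown(0))
E
```

```text
cam in tool [ 0.07738464 -0.00073027 -0.16220363] 
 [[-0.     1.     0.   ]
 [-0.96  -0.    -0.281]
 [-0.281 -0.     0.96 ]] [313.19362897   0.         280.58218384]
scene0 415 ((665.2422485351562, 6.400856018066406), (162.4171905517578, 98.56102752685547), 9.935876846313477)
funnel 322 [ 0.608 -0.001  0.184] [ 0.568 -0.03   0.13 ] [0.639 0.021 0.209]
side0 330 ((663.93603515625, 8.487190246582031), (159.65115356445312, 101.43208312988281), 10.605628967285156)
funnel 353 [0.604 0.007 0.182] [ 0.571 -0.029  0.131] [0.627 0.027 0.207]
jar mouth [ 0.55020747 -0.29459496  0.092     ]
at [0.1825 0.6234 0.2217] travel [-1.78   -1.321  -0.6392] twist [-1.000e-03 -1.000e-04 -1.813e-01] rows>= 11.1
```

```bash
python3 -m creep '[{"travel":[-0.89,-0.66,-0.32],"twist":[0,0,0],"grip":1},{"travel":[-0.89,-0.66,-0.32],"twist":[0,0,0],"grip":1},{"travel":[-0.89,-0.66,-0.32],"twist":[0,0,0],"grip":1},{"travel":[-0.89,-0.66,-0.32],"twist":[0,0,0],"grip":1},{"travel":[-0.89,-0.66,-0.32],"twist":[0,0,0],"grip":1},{"travel":[-0.89,-0.66,-0.32],"twist":[0,0,0],"grip":1},{"travel":[-0.89,-0.66,-0.32],"twist":[0,0,0],"grip":1}]' && python3 -m creep '[{"travel":[-0.89,-0.66,-0.32],"twist":[0,0,-0.18],"grip":1},{"travel":[-0.89,-0.66,-0.32],"twist":[0,0,-0.18],"grip":1},{"travel":[-0.89,-0.66,-0.32],"twist":[0,0,-0.18],"grip":1},{"travel":[-0.89,-0.66,-0.32],"twist":[0,0,-0.18],"grip":1},{"travel":[-0.89,-0.66,-0.32],"twist":[0,0,-0.18],"grip":1},{"travel":[-0.89,-0.66,-0.32],"twist":[0,0,-0.18],"grip":1},{"travel":[-0.89,-0.66,-0.32],"twist":[0,0,-0.18],"grip":1},{"travel":[-0.89,-0.66,-0.32],"twist":[0,0,-0.18],"grip":1}]'
python3 - <<'E'
from h import *
snap('wrist','w1'); plan((.45,-.02,.38),Rdown(0))
E
```

```text
time: 0.68
eef_pos: [0.3212, 0.4428, 0.2886]
ee_rot: [[-0.957, 0.289, 0.003], [0.289, 0.957, 0.001], [-0.002, 0.002, -1.0]]
force: [-0.1, 0.4, 0.2]
width: 0.0871
gripper_force: 0.0
time: 1.35
eef_pos: [0.4509, 0.2695, 0.3507]
ee_rot: [[-1.0, 0.005, 0.0], [0.005, 1.0, 0.0], [-0.0, 0.0, -1.0]]
force: [-0.8, 1.1, 0.1]
width: 0.0871
gripper_force: 0.0
at [0.4498 0.2709 0.3501] travel [-0.0044 -1.4543 -0.1493] twist [-0.     -0.0004 -0.0014] rows>= 7.0
```

View pics/w1.png

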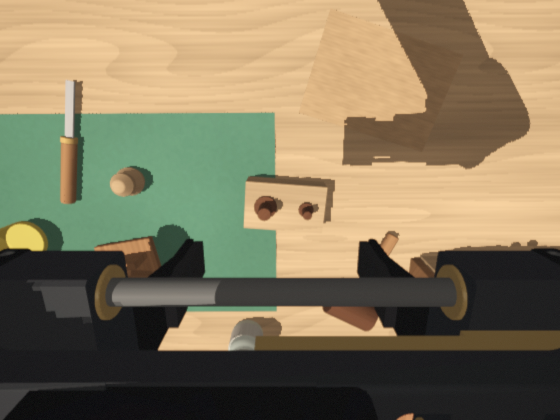

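Wrist view shows the block at (287,203), larger stopper's knob at (265,207), small one at (307,210). I'll measure it later on; next, view the funnel and jar.

```bash
python3 -m creep '[{"travel":[0,-0.73,-0.1],"twist":[0,0,0],"grip":1},{"travel":[0,-0.73,-0.1],"twist":[0,0,0],"grip":1},{"travel":[0,-0.73,-0.1],"twist":[0,0,0],"grip":1},{"travel":[0,-0.73,-0.1],"twist":[0,0,0],"grip":1}]' && python3 -m creep '[{"travel":[0,-0.87,-0.1],"twist":[0,0,0],"grip":1},{"travel":[0,-0.87,-0.1],"twist":[0,0,0],"grip":1},{"travel":[0,-0.87,-0.1],"twist":[0,0,0],"grip":1},{"travel":[0,-0.87,-0.1],"twist":[0,0,0],"grip":1},{"travel":[0,-0.87,-0.1],"twist":[0,0,0],"grip":1},{"travel":[0,-0.87,-0.1],"twist":[0,0,0],"grip":1}]'
python3 - <<'E'
from h import *
p,d,m=snap('wrist','w2');X=cloud(d,m);pi=p.astype(int);print(sense()['eef_pos'])
mk=(X[...,2]>.13)&(X[...,2]<.24)&(X[...,0]>.52)&(X[...,0]<.7)&(abs(X[...,1])<.06); print('funnel',mk.sum(),X[mk].mean(0),X[mk].min(0),X[mk].max(0))
mk=(X[...,2]>.07)&(X[...,2]<.11)&(X[...,0]>.48)&(X[...,0]<.62)&(abs(X[...,1]+.3)<.06); print('jar',mk.sum(),X[mk].mean(0),X[mk].min(0),X[mk].max(0))
p,d,m=load('w1');X=cloud(d,m)
for y0 in(.24,.31):
    mk=(X[...,2]>.07 if y0<.3 else X[...,2]>.064)&(X[...,2]<.1)&(abs(X[...,0]-.515)<.04)&(abs(X[...,1]-y0)<.03)
    print('knob',mk.sum(),X[mk].mean(0),np.median(X[mk],0),X[mk].min(0),X[mk].max(0))
mk=(abs(X[...,2]-.045)<.003)&(abs(X[...,0]-.51)<.07)&(abs(X[...,1]-.275)<.1); print('blk',cv2.minAreaRect(X[mk][:,:2].astype(np.float32)*1000))
E
```

```text
time: 1.73
eef_pos: [0.4494, 0.1214, 0.3709]
ee_rot: [[-1.0, 0.003, 0.0], [0.003, 1.0, -0.0], [-0.0, -0.0, -1.0]]
force: [1.4, -0.1, -0.6]
width: 0.0871
gripper_force: 0.0
time: 2.23
eef_pos: [0.4493, -0.0515, 0.3909]
ee_rot: [[-1.0, 0.005, 0.001], [0.005, 1.0, 0.001], [-0.001, 0.001, -1.0]]
force: [-0.4, 0.7, 0.6]
width: 0.0869
gripper_force: 0.0
[ 0.44938528 -0.04912222  0.39045035]
funnel 232 [ 0.59128621 -0.00447164  0.18040479] [ 0.56914381 -0.02465071  0.15775875] [0.62275826 0.01282982 0.20775569]
jar 861 [ 0.54076778 -0.29302216  0.08129553] [ 0.51312435 -0.32838822  0.07000443] [ 0.57762954 -0.26607814  0.09486905]
knob 177 [0.50860873 0.2445272  0.08488283] [0.50809493 0.24471574 0.08647581] [0.50092252 0.2345865  0.0700991 ] [0.51897669 0.25343161 0.08922995]
knob 89 [0.51426537 0.30648404 0.07580598] [0.51418109 0.3069251  0.07757884] [0.50869026 0.30018734 0.06458115] [0.5224538  0.31334947 0.07977218]
blk ((513.2962646484375, 274.1540222167969), (124.94215393066406, 75.9727783203125), 85.4364013671875)
```

View pics/w2.png

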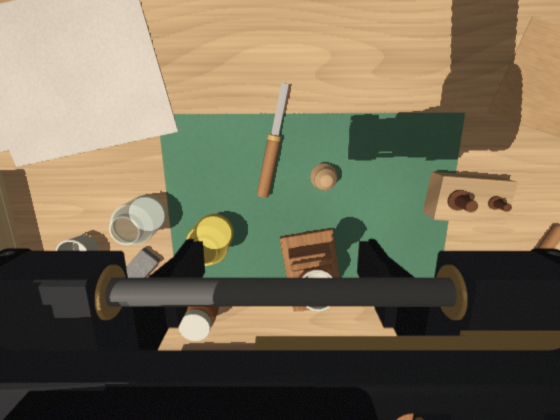

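Now the funnel (318,290) is behind the gripper, and the jar rim is at (127,230). I'll shift forward for a clear view of both.

```bash
python3 -m creep '[{"travel":[-0.56,-0.35,0.15],"twist":[0,0,0],"grip":1},{"travel":[-0.56,-0.35,0.15],"twist":[0,0,0],"grip":1},{"travel":[-0.56,-0.35,0.15],"twist":[0,0,0],"grip":1},{"travel":[-0.56,-0.35,0.15],"twist":[0,0,0],"grip":1},{"travel":[-0.56,-0.35,0.15],"twist":[0,0,0],"grip":1},{"travel":[-0.56,-0.35,0.15],"twist":[0,0,0],"grip":1}]'
python3 - <<'E'
from h import *
p,d,m=snap('wrist','w3');X=cloud(d,m);print(sense()['eef_pos'])
def bx(mk,n):
    Y=X[mk];v,u=np.nonzero(mk);print(n,mk.sum(),Y.mean(0).round(4),Y.min(0).round(4),Y.max(0).round(4),'px',u.min(),u.max(),v.min(),v.max())
    return Y
F=(X[...,2]>.125)&(X[...,2]<.24)&(X[...,0]>.52)&(X[...,0]<.7)&(abs(X[...,1])<.06)
Y=bx(F,'funnel'); np.save('F.npy',Y)
J=(X[...,2]>.084)&(X[...,2]<.11)&(X[...,0]>.48)&(X[...,0]<.62)&(abs(X[...,1]+.3)<.06); Y=bx(J,'jar rim')
print(cv2.minEnclosingCircle(Y[:,:2].astype(np.float32)*1000), cv2.fitEllipse(Y[:,:2].astype(np.float32)*1000))
B=(X[...,2]>.055)&(X[...,2]<.08)&(X[...,0]>.48)&(X[...,0]<.62)&(abs(X[...,1]+.3)<.06); Y=bx(B,'jar shoulder');print(cv2.minEnclosingCircle(Y[:,:2].astype(np.float32)*1000))
c=lambda u,v:cv2.resize(p[v-48:v+48,u-64:u+64,::-1],(400,300),interpolation=cv2.INTER_CUBIC)
a=proj([[.59,0,.185],[.54,-.294,.085]],m).astype(int);a[:,0]=a[:,0].clip(64,495);a[:,1]=a[:,1].clip(48,370);print(a)
cv2.imwrite('pics/c3.png',np.hstack([c(*a[0]),c(*a[1])]))
E
```

```text
time: 2.78
eef_pos: [0.5616, -0.1175, 0.359]
ee_rot: [[-1.0, 0.0, -0.003], [0.0, 1.0, -0.001], [0.003, -0.001, -1.0]]
force: [-1.2, 0.1, 0.3]
width: 0.0871
gripper_force: 0.0
[ 0.5612572  -0.11766271  0.35992536]
funnel 1891 [ 6.004e-01 -3.000e-04  1.723e-01] [ 0.5696 -0.032   0.1251] [0.6468 0.02   0.2077] px 357 407 195 242
jar rim 399 [ 0.5451 -0.2987  0.0905] [ 0.5214 -0.3229  0.084 ] [ 0.5696 -0.2745  0.0944] px 132 168 144 179
((545.3800048828125, -298.548583984375), 24.583885192871094) ((545.2914428710938, -297.9405517578125), (45.44659423828125, 45.5255126953125), 158.76986694335938)
jar shoulder 971 [ 0.5399 -0.285   0.0706] [ 0.5097 -0.3331  0.0551] [ 0.5804 -0.2629  0.08  ] px 132 183 134 183
((545.5821533203125, -298.2029724121094), 35.97024917602539)
[[385 213]
 [154 157]]
```

View pics/c3.png

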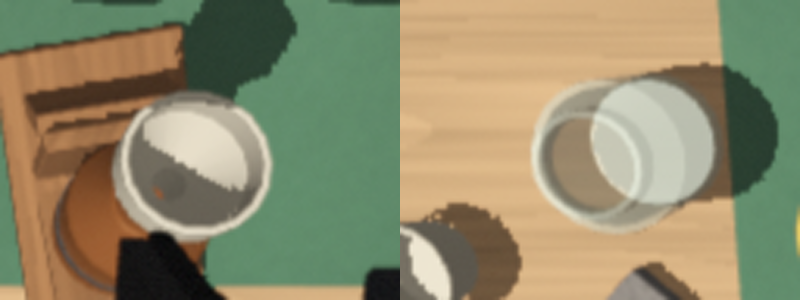

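The crop shows the funnel rim as a clean circle at about (382,218) px and the jar mouth at (147,164). The jar rim and shoulder both give a centre of (0.5454,-0.2984). Next, fit the funnel axis.

```bash
python3 - <<'E'
from h import *
Y=np.load('F.npy'); ps=10.3
R=Rdown(ps,30); u=-R[:,2]
h=Y@u; top=np.percentile(h,99); print('top h',top,h.max())
for k in (.003,.006,.02):
    Z=Y[h>top-k]; q=np.c_[Z@R[:,0],Z@R[:,1]]; c,r=cv2.minEnclosingCircle(q.astype(np.float32)*1000)
    C=R[:,0]*c[0]/1000+R[:,1]*c[1]/1000+u*top; print(k,len(Z),'rim centre',C.round(4),r,'mouth',(C-.04*u).round(4),'base',(C-.191*u).round(4))
C0=C
# plane fit of rim top from depth
Z=Y[h>top-.004];a=np.linalg.svd(Z-Z.mean(0))[2][2];a*=np.sign(a[2]);print('normal',a,'tilt',np.degrees(np.arccos(a[2])),'yaw',np.degrees(np.arctan2(-a[1],-a[0])))
for s in (.1,.0):
    plan(C+u*(s-.025),R)   # TCP s above final grasp point (tip+56)
E
```

```text
top h -0.12139706832343827 -0.12029530861911641
0.003 331 rim centre [ 0.5907 -0.0061  0.1947] 25.980194091796875 mouth [ 0.6103 -0.0025  0.1601] base [0.6846 0.011  0.0293]
0.006 414 rim centre [ 0.5909 -0.0061  0.1948] 25.98141098022461 mouth [ 0.6105 -0.0025  0.1602] base [0.6848 0.011  0.0294]
0.02 709 rim centre [ 0.5909 -0.0061  0.1948] 25.98141098022461 mouth [ 0.6105 -0.0025  0.1602] base [0.6848 0.011  0.0294]
normal [-0.48960873 -0.08887919  0.86740059] tilt 29.842038259891286 yaw 10.288920904192585
at [ 0.5613 -0.1177  0.3599] travel [0.0355 0.5243 0.5008] twist [-0.0298 -0.3335 -0.1118] rows>= 4.4
at [ 0.5613 -0.1177  0.3599] travel [-0.2112  0.5689  0.9334] twist [-0.0298 -0.3335 -0.1118] rows>= 5.3
```

```bash
python3 -m creep '[{"travel":[0.035,0.524,0.5],"twist":[-0.03,-0.3335,-0.112],"grip":1},{"travel":[0.035,0.524,0.5],"twist":[-0.03,-0.3335,-0.112],"grip":1},{"travel":[0.035,0.524,0.5],"twist":[-0.03,-0.3335,-0.112],"grip":1},{"travel":[0.035,0.524,0.5],"twist":[-0.03,-0.3335,-0.112],"grip":1},{"travel":[0.035,0.524,0.5],"twist":[-0.03,-0.3335,-0.112],"grip":1},{"travel":[0.035,0.524,0.5],"twist":[-0.03,-0.3335,-0.112],"grip":1},{"travel":[0.035,0.524,0.5],"twist":[-0.03,-0.3335,-0.112],"grip":1},{"travel":[0.035,0.524,0.5],"twist":[-0.03,-0.3335,-0.112],"grip":1}]'
python3 - <<'E'
from h import *
plan(np.array([.5909,-.0061,.1948])+.025*Rdown(10.3,30)[:,2],Rdown(10.3,30))
E
```

```text
time: 3.5
eef_pos: [0.5554, -0.0148, 0.2631]
ee_rot: [[-0.851, -0.177, 0.495], [-0.152, 0.984, 0.09], [-0.503, 0.001, -0.864]]
force: [0.2, 0.2, 0.9]
width: 0.0868
gripper_force: 0.0
at [ 0.5554 -0.0148  0.2631] travel [0.0147 0.0108 0.5118] twist [-0.      0.0024 -0.0017] rows>= 2.5
```

```bash
python3 -m creep '[{"travel":[0.01,0.01,0.15],"twist":[0,0,0],"grip":1},{"travel":[0.01,0.01,0.3],"twist":[0,0,0],"grip":1},{"travel":[0.01,0.01,0.4],"twist":[0,0,0],"grip":1},{"travel":[0.01,0.01,0.45],"twist":[0,0,0],"grip":1},{"travel":[0.01,0.01,0.5],"twist":[0,0,0],"grip":1},{"travel":[0.01,0.01,0.5],"twist":[0,0,0],"grip":1},{"travel":[0.01,0.01,0.5],"twist":[0,0,0],"grip":1}]'
python3 - <<'E'
from h import *
for i in range(3):
    plan(np.array([.5909,-.0061,.1948])+.025*Rdown(10.3,30)[:,2],Rdown(10.3,30)); camera('scene')
E
```

```text
time: 4.08
eef_pos: [0.603, -0.0046, 0.1738]
ee_rot: [[-0.852, -0.176, 0.493], [-0.154, 0.984, 0.087], [-0.501, -0.002, -0.866]]
force: [0.4, -0.5, 0.1]
width: 0.0873
gripper_force: 0.0
at [ 0.603  -0.0046  0.1738] travel [0.0004 0.0037 0.0036] twist [-0.0018  0.0006 -0.0007] rows>= 0.0
at [ 0.6029 -0.0046  0.1742] travel [0.0007 0.0035 0.0055] twist [-0.0015  0.0012 -0.0008] rows>= 0.0
at [ 0.6027 -0.0046  0.1743] travel [0.0004 0.0032 0.0065] twist [-0.0011  0.0015 -0.001 ] rows>= 0.0
```

Within 1 mm. Close on the collar, then draw out along the axis.

```bash
python3 -m creep '[{"travel":[0,0.003,0.005],"twist":[0,0,0],"grip":0.5},{"travel":[0,0.003,0.005],"twist":[0,0,0],"grip":0.4},{"travel":[0,0.003,0.005],"twist":[0,0,0],"grip":0.4},{"travel":[0,0.003,0.005],"twist":[0,0,0],"grip":0.4},{"travel":[0,0.003,0.005],"twist":[0,0,0],"grip":0.4},{"travel":[0,0.003,0.005],"twist":[0,0,0],"grip":0.4},{"travel":[0,0.003,0.005],"twist":[0,0,0],"grip":0.4},{"travel":[0,0.003,0.005],"twist":[0,0,0],"grip":0.4}]'
```

```text
time: 4.9
eef_pos: [0.6022, -0.0035, 0.1723]
ee_rot: [[-0.851, -0.177, 0.494], [-0.153, 0.984, 0.089], [-0.502, 0.0, -0.865]]
force: [-1.6, 2.1, 2.6]
width: 0.0516
gripper_force: 30.0
```

```bash
python3 -m creep '[{"travel":[0,0,-0.04],"twist":[0,0,0],"grip":0.4},{"travel":[0,0,-0.1],"twist":[0,0,0],"grip":0.4},{"travel":[0,0,-0.16],"twist":[0,0,0],"grip":0.4},{"travel":[0,0,-0.22],"twist":[0,0,0],"grip":0.4},{"travel":[0,0,-0.3],"twist":[0,0,0],"grip":0.4},{"travel":[0,0,-0.4],"twist":[0,0,0],"grip":0.4},{"travel":[0,0,-0.5],"twist":[0,0,0],"grip":0.4},{"travel":[0,0,-0.6],"twist":[0,0,0],"grip":0.4},{"travel":[0,0,-0.6],"twist":[0,0,0],"grip":0.4},{"travel":[0,0,-0.6],"twist":[0,0,0],"grip":0.4}]'
python3 - <<'E'
from h import *
p,d,m=snap('scene','s4');q,e,n=snap('side','d4')
t=sense()['eef_pos'];a=proj([t],m)[0].astype(int);b=proj([t],n)[0].astype(int);print(a,b)
c=lambda im,u:cv2.resize(im[u[1]-36:u[1]+36,u[0]-48:u[0]+48,::-1],(400,300),interpolation=cv2.INTER_CUBIC)
cv2.imwrite('pics/c4.png',np.hstack([c(p,a),c(q,b)]))
plan((.5454,-.2984,.230),Rdown(10.3))
E
```

```text
time: 5.73
eef_pos: [0.5433, -0.0152, 0.2767]
ee_rot: [[-0.851, -0.176, 0.495], [-0.152, 0.984, 0.088], [-0.503, -0.0, -0.864]]
force: [0.2, 0.8, -0.3]
width: 0.0518
gripper_force: 30.0
[285 140] [306 165]
at [ 0.5428 -0.0148  0.2749] travel [ 0.318  -1.398   0.0758] twist [-0.0006  0.3336 -0.0014] rows>= 6.9
```

View pics/c4.png

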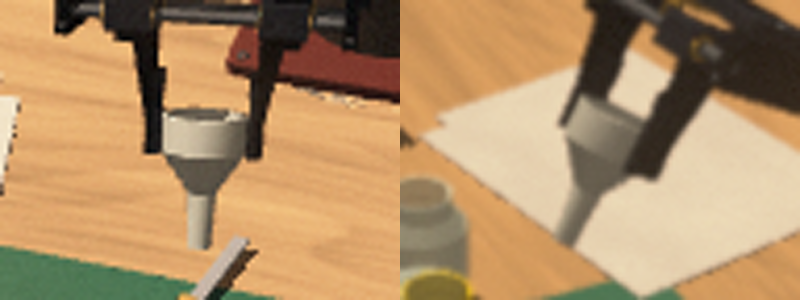

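The funnel is held squarely. On to above the jar, turning it upright.

```bash
python3 -m creep '[{"travel":[0.16,-0.7,0.04],"twist":[0,0.333,0],"grip":0.4},{"travel":[0.16,-0.7,0.04],"twist":[0,0.333,0],"grip":0.4},{"travel":[0.16,-0.7,0.04],"twist":[0,0.333,0],"grip":0.4},{"travel":[0.16,-0.7,0.04],"twist":[0,0.333,0],"grip":0.4},{"travel":[0.16,-0.7,0.04],"twist":[0,0.333,0],"grip":0.4},{"travel":[0.16,-0.7,0.04],"twist":[0,0.333,0],"grip":0.4},{"travel":[0.16,-0.7,0.04],"twist":[0,0.333,0],"grip":0.4}]'
python3 - <<'E'
from h import *
plan((.5454,-.2984,.210),Rdown(10.3))
E
```

```text
time: 6.42
eef_pos: [0.5449, -0.1563, 0.2508]
ee_rot: [[-0.984, -0.177, -0.002], [-0.177, 0.984, -0.004], [0.002, -0.004, -1.0]]
force: [1.1, 0.2, -0.6]
width: 0.0519
gripper_force: 30.0
at [ 0.5449 -0.1563  0.2508] travel [ 0.1228 -0.699   0.2072] twist [-0.0026 -0.0015 -0.0012] rows>= 3.5
```

```bash
python3 -m creep '[{"travel":[0.123,-0.7,0.2],"twist":[0,0,0],"grip":0.4},{"travel":[0.123,-0.7,0.2],"twist":[0,0,0],"grip":0.4},{"travel":[0.123,-0.7,0.2],"twist":[0,0,0],"grip":0.4},{"travel":[0.123,-0.7,0.2],"twist":[0,0,0],"grip":0.4},{"travel":[0.123,-0.7,0.2],"twist":[0,0,0],"grip":0.4},{"travel":[0.123,-0.7,0.2],"twist":[0,0,0],"grip":0.4},{"travel":[0.123,-0.7,0.2],"twist":[0,0,0],"grip":0.4}]'
python3 - <<'E'
from h import *
camera('scene');plan((.5454,-.2984,.100),Rdown(10.3))
E
```

```text
time: 7.0
eef_pos: [0.545, -0.2975, 0.2137]
ee_rot: [[-0.984, -0.177, 0.005], [-0.177, 0.984, 0.001], [-0.005, 0.001, -1.0]]
force: [0.7, 0.7, -0.6]
width: 0.0515
gripper_force: 30.0
at [ 0.5455 -0.2969  0.2138] travel [ 0.0046 -0.0076  0.5689] twist [ 0.0004  0.0031 -0.0002] rows>= 2.7
```

```bash
python3 -m creep '[{"travel":[0.002,-0.006,0.15],"twist":[0,0,0],"grip":0.4},{"travel":[0.002,-0.006,0.3],"twist":[0,0,0],"grip":0.4},{"travel":[0.002,-0.006,0.4],"twist":[0,0,0],"grip":0.4},{"travel":[0.002,-0.006,0.48],"twist":[0,0,0],"grip":0.4},{"travel":[0.002,-0.006,0.53],"twist":[0,0,0],"grip":0.4},{"travel":[0.002,-0.006,0.56],"twist":[0,0,0],"grip":0.4},{"travel":[0.002,-0.006,0.56],"twist":[0,0,0],"grip":0.4},{"travel":[0.002,-0.006,0.56],"twist":[0,0,0],"grip":0.4}]'
python3 - <<'E'
from h import *
p,d,m=snap('scene','s5');q,e,n=snap('side','d5')
t=sense()['eef_pos'];a=proj([t],m)[0].astype(int);b=proj([t],n)[0].astype(int)
c=lambda im,u:cv2.resize(im[u[1]-30:u[1]+30,u[0]-40:u[0]+40,::-1],(400,300),interpolation=cv2.INTER_CUBIC)
cv2.imwrite('pics/c5.png',np.hstack([c(p,a),c(q,b)]))
s=sense();print(s['force'],s['width']);plan((.5454,-.2984,.096),Rdown(10.3))
E
```

```text
time: 7.72
eef_pos: [0.5458, -0.2995, 0.1019]
ee_rot: [[-0.984, -0.178, 0.003], [-0.178, 0.984, -0.0], [-0.003, -0.001, -1.0]]
force: [0.5, -0.6, 0.2]
width: 0.0516
gripper_force: 30.0
[ 0.46594942  0.32042445 -0.6024266 ] 0.052037935218534476
at [ 0.5459 -0.3     0.1023] travel [0.0011 0.0083 0.0313] twist [-0.0007  0.0024 -0.001 ] rows>= 0.2
```

View pics/c5.png

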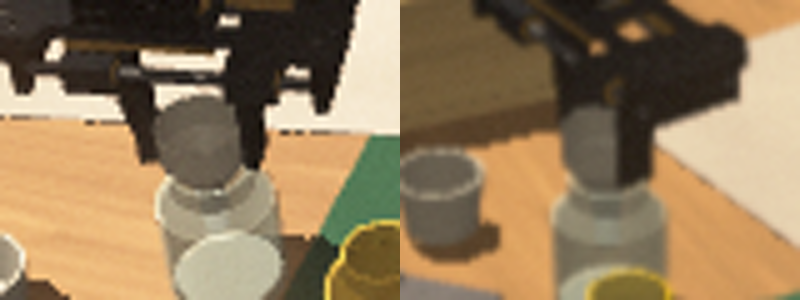

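The funnel stem is in the jar's mouth, centred. I'll lower the last few millimetres until contact shows.

```bash
python3 -m creep '[{"travel":[0,0.006,0.012],"twist":[0,0,0],"grip":0.4},{"travel":[0,0.006,0.02],"twist":[0,0,0],"grip":0.4},{"travel":[0,0.006,0.025],"twist":[0,0,0],"grip":0.4},{"travel":[0,0.006,0.03],"twist":[0,0,0],"grip":0.4},{"travel":[0,0.006,0.03],"twist":[0,0,0],"grip":0.4}]'
python3 - <<'E'
from h import *
for i in range(3): s=sense();print(s['eef_pos'].round(4),s['force'].round(2));camera('side')
E
```

```text
time: 8.23
eef_pos: [0.546, -0.2993, 0.0975]
ee_rot: [[-0.984, -0.177, 0.005], [-0.177, 0.984, -0.0], [-0.005, -0.001, -1.0]]
force: [-5.1, 3.8, 19.5]
width: 0.0517
gripper_force: 30.0
[ 0.546  -0.2993  0.0975] [-5.11  3.81 19.53]
[ 0.546  -0.2993  0.0975] [-5.02  4.29 18.98]
[ 0.546  -0.2993  0.0975] [-5.14  3.27 19.85]
```

Contact at 20 N. Ease off a little, then open.

```bash
python3 -m creep '[{"travel":[0,0,-0.005],"twist":[0,0,0],"grip":0.4},{"travel":[0,0,-0.006],"twist":[0,0,0],"grip":0.4},{"travel":[0,0,-0.006],"twist":[0,0,0],"grip":0.63},{"travel":[0,0,-0.006],"twist":[0,0,0],"grip":0.66},{"travel":[0,0,-0.006],"twist":[0,0,0],"grip":0.7},{"travel":[0,0,-0.006],"twist":[0,0,0],"grip":0.8},{"travel":[0,0,-0.006],"twist":[0,0,0],"grip":0.9}]'
python3 - <<'E'
from h import *
p,d,m=snap('scene','s6')
a=np.array([193,170]);cv2.imwrite('pics/c6.png',cv2.resize(p[140:200,153:233,::-1],(400,300),interpolation=cv2.INTER_CUBIC))
plan((.46,-.2984,.25),Rdown(0))
E
```

```text
time: 8.97
eef_pos: [0.5449, -0.2986, 0.0961]
ee_rot: [[-0.984, -0.177, 0.002], [-0.177, 0.984, 0.0], [-0.002, -0.0, -1.0]]
force: [-0.4, -0.1, -0.9]
width: 0.0671
gripper_force: 0.0
at [ 0.5449 -0.2986  0.0961] travel [ 0.4161  0.0761 -0.7704] twist [0.     0.0012 0.1133] rows>= 4.2
```

```bash
python3 -m creep '[{"travel":[0,0,-0.02],"twist":[0,0,0],"grip":0.9},{"travel":[0,0,-0.08],"twist":[0,0,0],"grip":0.9},{"travel":[0,0,-0.18],"twist":[0,0,0],"grip":0.9},{"travel":[0,0,-0.36],"twist":[0,0,0],"grip":0.9},{"travel":[0,0,-0.56],"twist":[0,0,0],"grip":0.9},{"travel":[0,0,-0.75],"twist":[0,0,0],"grip":0.9},{"travel":[0,0,-0.75],"twist":[0,0,0],"grip":0.9},{"travel":[0,0,-0.75],"twist":[0,0,0],"grip":0.9}]'
python3 - <<'E'
from h import *
p,d,m=snap('scene','s7');q,e,n=snap('side','d7')
t=(.545,-.298,.1);a=proj([t],m)[0].astype(int);b=proj([t],n)[0].astype(int)
c=lambda im,u:cv2.resize(im[u[1]-30:u[1]+30,u[0]-40:u[0]+40,::-1],(400,300),interpolation=cv2.INTER_CUBIC)
cv2.imwrite('pics/c7.png',np.hstack([c(p,a),c(q,b)]))
for Z in (cloud(d,m),cloud(e,n)):
    k=(Z[...,2]>.1)&(Z[...,2]<.15)&(abs(Z[...,0]-.545)<.05)&(abs(Z[...,1]+.298)<.05);Y=Z[k];print(k.sum(),Y.min(0),Y.max(0))
plan((.510,.2444,.25),Rdown(10.3))
E
```

```text
time: 9.68
eef_pos: [0.5456, -0.2997, 0.2497]
ee_rot: [[-0.984, -0.177, 0.007], [-0.177, 0.984, -0.001], [-0.007, -0.003, -1.0]]
force: [0.3, -0.5, -1.1]
width: 0.0782
gripper_force: 0.0
216 [ 0.51858118 -0.32553714  0.10009453] [ 0.5742636  -0.27196107  0.12452379]
197 [ 0.52138276 -0.32331435  0.10009267] [ 0.5733308  -0.26806253  0.12310418]
at [ 0.5445 -0.2985  0.2463] travel [-0.3109  2.702  -0.0173] twist [ 0.0001  0.0015 -0.0011] rows>= 13.0
```

View pics/c7.png

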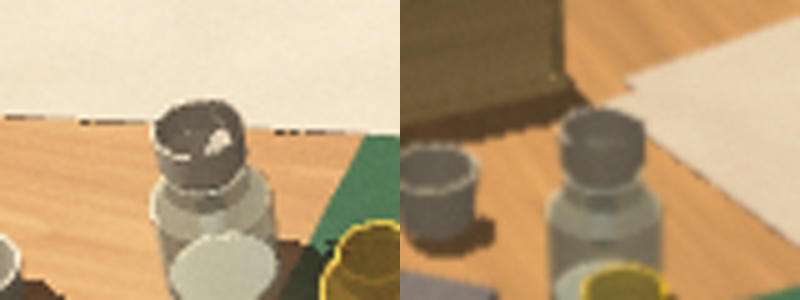

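The funnel stands upright in the jar with its rim at z≈0.123, as expected. On to the stopper.

```bash
python3 -m creep '[{"travel":[-0.1,0.9,-0.2],"twist":[0,0,0],"grip":0.5},{"travel":[-0.1,0.9,-0.2],"twist":[0,0,0],"grip":0.5},{"travel":[-0.1,0.9,-0.2],"twist":[0,0,0],"grip":0.5},{"travel":[-0.1,0.9,-0.2],"twist":[0,0,0],"grip":0.5},{"travel":[-0.1,0.9,-0.2],"twist":[0,0,0],"grip":0.5}]' >/dev/null&& python3 -m creep '[{"travel":[-0.1,0.9,0],"twist":[0,0,0],"grip":0.5},{"travel":[-0.1,0.9,0],"twist":[0,0,0],"grip":0.5},{"travel":[-0.1,0.9,0],"twist":[0,0,0],"grip":0.5},{"travel":[-0.1,0.9,0],"twist":[0,0,0],"grip":0.5},{"travel":[-0.1,0.9,0],"twist":[0,0,0],"grip":0.5}]' >/dev/null&& python3 -m creep '[{"travel":[-0.1,0.9,0.2],"twist":[0,0,0],"grip":0.5},{"travel":[-0.1,0.9,0.2],"twist":[0,0,0],"grip":0.5},{"travel":[-0.1,0.9,0.2],"twist":[0,0,0],"grip":0.5},{"travel":[-0.1,0.9,0.2],"twist":[0,0,0],"grip":0.5},{"travel":[-0.1,0.9,0.2],"twist":[0,0,0],"grip":0.5},{"travel":[-0.1,0.9,0.2],"twist":[0,0,0],"grip":0.5},{"travel":[-0.1,0.9,0.2],"twist":[0,0,0],"grip":0.5}]'
python3 - <<'E'
from h import *
p,d,m=snap('wrist','w8');X=cloud(d,m)
for y0,zl in((.244,.082),(.307,.072)):
    k=(X[...,2]>zl)&(X[...,2]<.1)&(abs(X[...,0]-.513)<.04)&(abs(X[...,1]-y0)<.03);Y=X[k];c,r=cv2.minEnclosingCircle(Y[:,:2].astype(np.float32)*1000);print('knob top',k.sum(),c,r,np.median(Y,0))
plan((.510,.2444,.054),Rdown(10.3))
E
```

```text
time: 11.2
eef_pos: [0.5071, 0.2439, 0.2447]
ee_rot: [[-0.984, -0.179, 0.0], [-0.179, 0.984, -0.003], [0.0, -0.003, -1.0]]
force: [0.0, -0.7, -0.5]
width: 0.0435
gripper_force: 0.0
knob top 272 (510.5204162597656, 244.6400604248047) 10.214125633239746 [0.51003958 0.24431225 0.08690687]
knob top 131 (515.815673828125, 306.89141845703125) 7.047649383544922 [0.51474179 0.30607571 0.07779728]
at [0.5079 0.2424 0.2454] travel [-0.0114  0.0097  0.9571] twist [-0.0013  0.0005 -0.0013] rows>= 4.6
```

```bash
python3 -m creep '[{"travel":[-0.013,0.008,0.2],"twist":[0,0,0],"grip":0.5},{"travel":[-0.013,0.008,0.4],"twist":[0,0,0],"grip":0.5},{"travel":[-0.013,0.008,0.55],"twist":[0,0,0],"grip":0.5},{"travel":[-0.013,0.008,0.7],"twist":[0,0,0],"grip":0.5},{"travel":[-0.013,0.008,0.8],"twist":[0,0,0],"grip":0.5},{"travel":[-0.013,0.008,0.88],"twist":[0,0,0],"grip":0.5},{"travel":[-0.013,0.008,0.92],"twist":[0,0,0],"grip":0.5},{"travel":[-0.013,0.008,0.92],"twist":[0,0,0],"grip":0.5},{"travel":[-0.013,0.008,0.92],"twist":[0,0,0],"grip":0.5}]'
python3 - <<'E'
from h import *
camera('side');plan((.5104,.2446,.0545),Rdown(10.3))
E
```

```text
time: 12.0
eef_pos: [0.5114, 0.2445, 0.0629]
ee_rot: [[-0.984, -0.176, 0.003], [-0.176, 0.984, 0.0], [-0.003, -0.0, -1.0]]
force: [0.4, 0.6, 0.2]
width: 0.0436
gripper_force: 0.0
at [0.5117 0.2451 0.0635] travel [ 0.0069 -0.0012  0.0449] twist [ 0.0002  0.0023 -0.0019] rows>= 0.2
```

```bash
python3 -m creep '[{"travel":[0.005,0,0.02],"twist":[0,0,0],"grip":0.5},{"travel":[0.005,0,0.043],"twist":[0,0,0],"grip":0.5},{"travel":[0.005,0,0.043],"twist":[0,0,0],"grip":0.4},{"travel":[0.005,0,0.043],"twist":[0,0,0],"grip":0.1},{"travel":[0.005,0,0.043],"twist":[0,0,0],"grip":0.1},{"travel":[0.005,0,0.043],"twist":[0,0,0],"grip":0.1},{"travel":[0.005,0,0.043],"twist":[0,0,0],"grip":0.1},{"travel":[0.005,0,0.043],"twist":[0,0,0],"grip":0.1},{"travel":[0.005,0,0.043],"twist":[0,0,0],"grip":0.1}]'
```

```text
time: 12.8
eef_pos: [0.5099, 0.2454, 0.0538]
ee_rot: [[-0.984, -0.177, 0.002], [-0.177, 0.984, 0.0], [-0.002, -0.0, -1.0]]
force: [0.4, 0.9, 1.5]
width: 0.0193
gripper_force: 30.0
```

```bash
python3 -m creep '[{"travel":[0,0,-0.08],"twist":[0,0,0],"grip":0.1},{"travel":[0,0,-0.2],"twist":[0,0,0],"grip":0.1},{"travel":[0,0,-0.4],"twist":[0,0,0],"grip":0.1},{"travel":[0,0,-0.6],"twist":[0,0,0],"grip":0.1},{"travel":[0,0,-0.8],"twist":[0,0,0],"grip":0.1},{"travel":[0,0,-1],"twist":[0,0,0],"grip":0.1},{"travel":[0,0,-1],"twist":[0,0,0],"grip":0.1},{"travel":[0,0,-1],"twist":[0,0,0],"grip":0.1}]'
python3 - <<'E'
from h import *
R=Rdown(10.3,30);plan(np.array([.6104,-.0025,.1601])-R[:,2]*.085,R)
E
```

```text
time: 13.47
eef_pos: [0.5105, 0.2458, 0.2559]
ee_rot: [[-0.984, -0.177, 0.006], [-0.177, 0.984, 0.003], [-0.006, 0.002, -1.0]]
force: [-0.6, -0.6, -1.3]
width: 0.0193
gripper_force: 30.0
at [0.5105 0.2458 0.2559] travel [-0.0587 -1.3108  0.1085] twist [ 0.0011 -0.3295 -0.0015] rows>= 6.3
```

```bash
python3 -m creep '[{"travel":[0.1,-0.65,-0.1],"twist":[0,-0.33,0],"grip":0.1},{"travel":[0.1,-0.65,-0.1],"twist":[0,-0.33,0],"grip":0.1},{"travel":[0.1,-0.65,-0.1],"twist":[0,-0.33,0],"grip":0.1},{"travel":[0.1,-0.65,-0.1],"twist":[0,-0.33,0],"grip":0.1},{"travel":[0.1,-0.65,-0.1],"twist":[0,-0.33,0],"grip":0.1},{"travel":[0.1,-0.65,-0.1],"twist":[0,-0.33,0],"grip":0.1},{"travel":[0.1,-0.65,-0.1],"twist":[0,-0.33,0],"grip":0.1}]'
python3 - <<'E'
from h import *
R=Rdown(10.3,30);plan(np.array([.6104,-.0025,.1601])-R[:,2]*.085,R)
E
```

```text
time: 14.05
eef_pos: [0.5109, 0.1129, 0.2714]
ee_rot: [[-0.854, -0.177, 0.49], [-0.154, 0.984, 0.088], [-0.497, -0.0, -0.867]]
force: [0.2, -0.5, -1.2]
width: 0.0193
gripper_force: 30.0
at [0.5109 0.1129 0.2714] travel [-0.0579 -0.6563  0.2506] twist [-0.0008 -0.0019 -0.0009] rows>= 3.4
```

```bash
python3 -m creep '[{"travel":[-0.058,-0.656,0.25],"twist":[0,0,0],"grip":0.1},{"travel":[-0.058,-0.656,0.25],"twist":[0,0,0],"grip":0.1},{"travel":[-0.058,-0.656,0.25],"twist":[0,0,0],"grip":0.1},{"travel":[-0.058,-0.656,0.25],"twist":[0,0,0],"grip":0.1},{"travel":[-0.058,-0.656,0.25],"twist":[0,0,0],"grip":0.1},{"travel":[-0.058,-0.656,0.25],"twist":[0,0,0],"grip":0.1},{"travel":[-0.058,-0.656,0.25],"twist":[0,0,0],"grip":0.1}]'
python3 - <<'E'
from h import *
p,d,m=snap('scene','s9');q,e,n=snap('side','d9')
R=Rdown(10.3,30);M=np.array([.6104,-.0025,.1601]);s=sense()
# check mouth: rim points from the depth images
for X in (cloud(d,m),cloud(e,n)):
    h=(X-M)@-R[:,2];a=(X-M)@R[:,0];b=(X-M)@R[:,1];k=(h>-.006)&(h<.006)&(np.hypot(a,b)<.025)
    c,r=cv2.minEnclosingCircle(np.c_[a[k],b[k]].astype(np.float32)*1000);print('rim',k.sum(),c,r,np.percentile(h[k],[50,90]).round(4))
    k=(h>.03)&(h<.047)&(np.hypot(a,b)<.03)
    print('shank',k.sum(),np.c_[a[k],b[k]].mean(0))
a=proj([M],m)[0].astype(int);b=proj([M],n)[0].astype(int)
c=lambda im,u:cv2.resize(im[u[1]-35:u[1]+25,u[0]-40:u[0]+40,::-1],(400,300),interpolation=cv2.INTER_CUBIC)
cv2.imwrite('pics/c9.png',np.hstack([c(p,a),c(q,b)]))
plan(M-R[:,2]*.085,R);plan(M-R[:,2]*.014,R)
E
```

```text
time: 14.63
eef_pos: [0.5695, -0.0081, 0.235]
ee_rot: [[-0.854, -0.178, 0.488], [-0.155, 0.984, 0.088], [-0.496, -0.0, -0.868]]
force: [-0.6, 0.6, -0.2]
width: 0.019
gripper_force: 30.0
rim 53 (-1.9839410781860352, 1.879643440246582) 19.468767166137695 [-0.0037 -0.0009]
shank 1 [-0.01056314  0.00272434]
rim 46 (-1.9328665733337402, 2.676271915435791) 20.132503509521484 [-0.0042 -0.0031]
shank 9 [-0.00573838  0.00608158]
at [ 0.5698 -0.0078  0.2357] travel [ 0.0118 -0.0101  0.0045] twist [-0.0002 -0.0023  0.0003] rows>= 0.1
at [ 0.5698 -0.0078  0.2357] travel [ 0.0105 -0.01    0.3595] twist [-0.0002 -0.0023  0.0003] rows>= 1.7
```

View pics/c9.png

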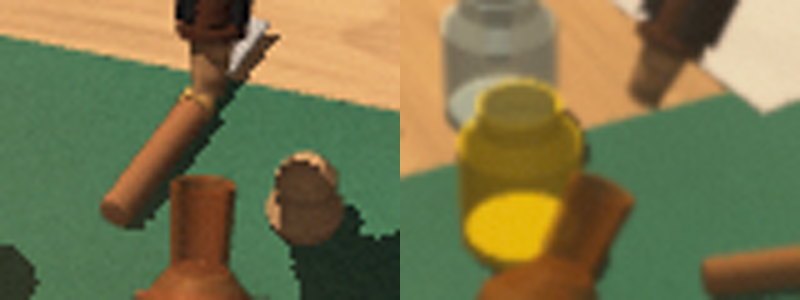

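The stopper sits above the mouth, aligned with the neck (left crop, column about 205). Insert it partway and watch the force.

```bash
python3 -m creep '[{"travel":[0.01,-0.01,0.1],"twist":[0,0,0],"grip":0.1},{"travel":[0.01,-0.01,0.18],"twist":[0,0,0],"grip":0.1},{"travel":[0.01,-0.01,0.24],"twist":[0,0,0],"grip":0.1},{"travel":[0.01,-0.01,0.28],"twist":[0,0,0],"grip":0.1},{"travel":[0.01,-0.01,0.31],"twist":[0,0,0],"grip":0.1},{"travel":[0.01,-0.01,0.31],"twist":[0,0,0],"grip":0.1},{"travel":[0.01,-0.01,0.31],"twist":[0,0,0],"grip":0.1}]'
python3 - <<'E'
from h import *
R=Rdown(10.3,30);M=np.array([.6104,-.0025,.1601]);camera('side');print((R.T@sense()['force']).round(2));plan(M-R[:,2]*.009,R)
E
```

```text
time: 15.32
eef_pos: [0.5992, -0.0056, 0.1813]
ee_rot: [[-0.854, -0.178, 0.489], [-0.154, 0.984, 0.088], [-0.497, -0.0, -0.868]]
force: [0.0, -0.1, -0.4]
width: 0.0193
gripper_force: 30.0
[ 0.66 -0.22  1.16]
at [ 0.5993 -0.0057  0.1817] travel [0.0042 0.0061 0.0772] twist [-0.0005 -0.0017 -0.0008] rows>= 0.4
```

Shank is in without contact. Push to seat.

```bash
python3 -m creep '[{"travel":[0.003,0.004,0.03],"twist":[0,0,0],"grip":0.1},{"travel":[0.004,0.006,0.05],"twist":[0,0,0],"grip":0.1},{"travel":[0.004,0.006,0.065],"twist":[0,0,0],"grip":0.1},{"travel":[0.004,0.006,0.075],"twist":[0,0,0],"grip":0.1},{"travel":[0.004,0.006,0.08],"twist":[0,0,0],"grip":0.1},{"travel":[0.004,0.006,0.08],"twist":[0,0,0],"grip":0.1}]'
python3 - <<'E'
from h import *
R=Rdown(10.3,30);M=np.array([.6104,-.0025,.1601]);camera('side');s=sense();print((R.T@s['force']).round(2),s['torque'].round(2));plan(M-R[:,2]*.009,R)
E
```

```text
time: 15.87
eef_pos: [0.6062, -0.0035, 0.1667]
ee_rot: [[-0.854, -0.177, 0.489], [-0.154, 0.984, 0.088], [-0.497, -0.0, -0.868]]
force: [0.3, 0.0, -0.0]
width: 0.0194
gripper_force: 30.0
[ 0.45 -0.59 -0.01] [-0.05  0.63  0.03]
at [ 0.6062 -0.0035  0.1669] travel [-0.0017  0.0013 -0.0048] twist [-0.0008 -0.0021 -0.0009] rows>= 0.0
```

```bash
python3 -m creep '[{"travel":[0,0,0.008],"twist":[0,0,0],"grip":0.1},{"travel":[0,0,0.014],"twist":[0,0,0],"grip":0.1},{"travel":[0,0,0.014],"twist":[0,0,0],"grip":0.1},{"travel":[0,0,0.014],"twist":[0,0,0],"grip":0.1}]'
python3 - <<'E'
from h import *
R=Rdown(10.3,30);M=np.array([.6104,-.0025,.1601]);s=sense();print((R.T@s['force']).round(2),s['torque'].round(2),((M-s['eef_pos'])@R).round(4))
E
```

```text
time: 16.25
eef_pos: [0.6077, -0.0034, 0.1657]
ee_rot: [[-0.854, -0.177, 0.49], [-0.153, 0.984, 0.089], [-0.498, 0.001, -0.867]]
force: [-19.0, -2.0, 20.5]
width: 0.0193
gripper_force: 30.0
[  6.28   1.41 -27.26] [-0.05  2.01  0.18] [0.0004 0.0004 0.0062]
```

```bash
python3 -m creep '[{"travel":[0,0,0.005],"twist":[0,0,0],"grip":0.1},{"travel":[0,0,0.01],"twist":[0,0,0],"grip":0.1},{"travel":[0,0,0.01],"twist":[0,0,0],"grip":0.1}]'
python3 - <<'E'
from h import *
R=Rdown(10.3,30);M=np.array([.6104,-.0025,.1601]);s=sense();print((R.T@s['force']).round(2),((M-s['eef_pos'])@R).round(4))
E
python3 -m creep '[{"travel":[0,0,-0.008],"twist":[0,0,0],"grip":0.1},{"travel":[0,0,-0.012],"twist":[0,0,0],"grip":0.1},{"travel":[0,0,-0.012],"twist":[0,0,0],"grip":0.4},{"travel":[0,0,-0.012],"twist":[0,0,0],"grip":0.6},{"travel":[0,0,-0.012],"twist":[0,0,0],"grip":0.6},{"travel":[0,0,-0.012],"twist":[0,0,0],"grip":0.6}]'
```

```text
time: 16.5
eef_pos: [0.6091, -0.0031, 0.1648]
ee_rot: [[-0.854, -0.177, 0.49], [-0.152, 0.984, 0.09], [-0.498, 0.002, -0.867]]
force: [-30.2, -2.8, 33.8]
width: 0.0192
gripper_force: 37.6
[  9.23   2.59 -44.38] [0.0012 0.0004 0.0048]
time: 17.0
eef_pos: [0.6074, -0.0033, 0.1648]
ee_rot: [[-0.854, -0.177, 0.489], [-0.154, 0.984, 0.088], [-0.497, -0.0, -0.868]]
force: [-0.9, 0.2, 0.7]
width: 0.0383
gripper_force: 0.0
```

Released. Back off along the axis and look.

```bash
python3 -m creep '[{"travel":[0,0,-0.05],"twist":[0,0,0],"grip":0.6},{"travel":[0,0,-0.15],"twist":[0,0,0],"grip":0.6},{"travel":[0,0,-0.3],"twist":[0,0,0],"grip":0.6},{"travel":[0,0,-0.5],"twist":[0,0,0],"grip":0.6},{"travel":[0,0,-0.7],"twist":[0,0,0],"grip":0.6},{"travel":[0,0,-0.9],"twist":[0,0,0],"grip":0.6},{"travel":[0,0,-0.9],"twist":[0,0,0],"grip":0.6},{"travel":[0,0,-0.9],"twist":[0,0,0],"grip":0.6}]'
python3 - <<'E'
from h import *
R=Rdown(10.3,30);M=np.array([.6104,-.0025,.1601])
p,d,m=snap('scene','s10');q,e,n=snap('side','d10');w,f,o=snap('wrist','w10')
for X in (cloud(d,m),cloud(e,n),cloud(f,o)):
    h=(X-M)@-R[:,2];a=(X-M)@R[:,0];b=(X-M)@R[:,1];r=np.hypot(a,b)
    k=(h>.03)&(h<.06)&(r<.02);print('knob',k.sum(),h[k].max() if k.any() else 0,np.median(np.c_[a[k],b[k],h[k]],0).round(4))
    k=(h>.037)&(h<.06)&(r<.02)
    if k.sum()>15:
        Y=X[k];v=np.linalg.svd(Y-Y.mean(0))[2][2];v*=np.sign(v[2]);print(' top normal tilt',np.degrees(np.arccos(v[2])),'yaw',np.degrees(np.arctan2(-v[1],-v[0])))
    k=(h>.0)&(h<.012)&(r<.024)&(r>.012);print('flange',k.sum(),np.percentile(h[k],[50,80,95]).round(4))
c=lambda im,u:cv2.resize(im[u[1]-24:u[1]+24,u[0]-32:u[0]+32,::-1],(400,300),interpolation=cv2.INTER_CUBIC)
P=[proj([M-R[:,2]*.015],z)[0].astype(int) for z in (m,n,o)];print(P)
cv2.imwrite('pics/c10.png',np.hstack([c(p,P[0]),c(q,P[1])]))
E
```

```text
time: 17.67
eef_pos: [0.5191, -0.0189, 0.3233]
ee_rot: [[-0.853, -0.178, 0.492], [-0.154, 0.984, 0.088], [-0.499, -0.0, -0.866]]
force: [0.3, -0.1, -0.0]
width: 0.0521
gripper_force: 0.0
knob 40 0.041987154161348204 [-0.0056 -0.0012  0.037 ]
 top normal tilt 28.05596835928531 yaw 7.498793581147608
flange 38 [0.0034 0.0043 0.0052]
knob 41 0.03974304369198992 [-0.0032  0.0054  0.0356]
 top normal tilt 30.709543836917536 yaw 1.6612879165974448
flange 36 [0.0025 0.0034 0.0041]
knob 312 0.04303009155656971 [ 0.0029 -0.0003  0.0407]
 top normal tilt 31.834988857747216 yaw 8.728975604294542
flange 351 [0.0049 0.0056 0.006 ]
[array([283, 186]), array([285, 208]), array([283, 187])]
```

View pics/c10.png

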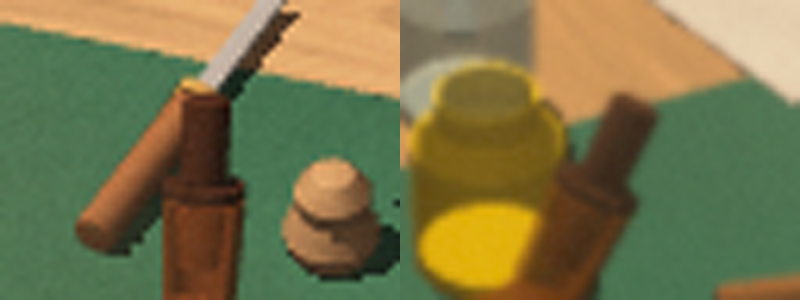

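Both views show the flange flush on the rim. One numeric check of the flange tilt from the wrist depth, plus whether the bystanders moved.

```bash
python3 - <<'E'
from h import *
R=Rdown(10.3,30);M=np.array([.6104,-.0025,.1601]);w,f,o=load('w10');X=cloud(f,o)
h=(X-M)@-R[:,2];a=(X-M)@R[:,0];b=(X-M)@R[:,1];r=np.hypot(a-.001,b)
for nm,k in (('flange',(h>.003)&(h<.009)&(r<.019)&(r>.011)),('top',(h>.038)&(h<.046)&(r<.012))):
    A=np.c_[a[k],b[k],np.ones(k.sum())];c,res,*_=np.linalg.lstsq(A,h[k],rcond=None);print(nm,k.sum(),'slopes deg',np.degrees(c[:2]).round(2),'h0',c[2].round(4),'rms',np.std(h[k]-A@c).round(4))
    print(cv2.minEnclosingCircle(np.c_[a[k],b[k]].astype(np.float32)*1000))
p0,d0,m=load('scene0');p1,d1,_=load('s10');df=(np.abs(p0.astype(int)-p1).max(-1)>45).astype(np.uint8)
n,l,st,ce=cv2.connectedComponentsWithStats(cv2.morphologyEx(df,cv2.MORPH_OPEN,np.ones((3,3))));print([(tuple(s),) for s in st[1:] if s[4]>25])
E
```

```text
flange 356 slopes deg [-0.14 -0.34] h0 0.0049 rms 0.0007
((1.8627580404281616, -0.74517422914505), 17.756567001342773)
top 284 slopes deg [-1.51 -0.98] h0 0.0407 rms 0.0008
((1.6151827573776245, -0.6160720586776733), 9.900956153869629)
[((np.int32(370), np.int32(2), np.int32(5), np.int32(8), np.int32(30)),), ((np.int32(316), np.int32(22), np.int32(4), np.int32(9), np.int32(30)),), ((np.int32(273), np.int32(31), np.int32(25), np.int32(5), np.int32(79)),), ((np.int32(316), np.int32(39), np.int32(4), np.int32(9), np.int32(33)),), ((np.int32(321), np.int32(38), np.int32(4), np.int32(9), np.int32(34)),), ((np.int32(326), np.int32(38), np.int32(12), np.int32(11), np.int32(89)),), ((np.int32(248), np.int32(42), np.int32(65), np.int32(79), np.int32(2261)),), ((np.int32(514), np.int32(50), np.int32(46), np.int32(62), np.int32(1181)),), ((np.int32(364), np.int32(75), np.int32(59), np.int32(35), np.int32(1325)),), ((np.int32(539), np.int32(92), np.int32(21), np.int32(8), np.int32(76)),), ((np.int32(406), np.int32(111), np.int32(154), np.int32(70), np.int32(3451)),), ((np.int32(315), np.int32(121), np.int32(92), np.int32(94), np.int32(3781)),), ((np.int32(180), np.int32(161), np.int32(16), np.int32(11), np.int32(109)),), ((np.int32(274), np.int32(176), np.int32(19), np.int32(14), np.int32(198)),), ((np.int32(377), np.int32(205), np.int32(12), np.int32(13), np.int32(72)),), ((np.int32(306), np.int32(224), np.int32(18), np.int32(14), np.int32(113)),)]
```

Flange tilt is under 0.4°, and the heights match a seated stopper. Nothing else has moved apart from shadows. Handing in.

```bash
python3 -c "
from bench import *
print(hand_in())"
```

```text
the job is handed in; nothing more can be done
None
```

The funnel stands upright in the clear jar, the larger stopper is fully seated in the bottle's neck with its flange flat on the rim, everything else stayed in place, and I handed the job in at about 18 s; no verdict came back.

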